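# Press-test the mixers' stop buttons and sort out the clogged ones

## Task

The four stop buttons on the rubber mat came off the mortar mixers and some are clogged with cement dust: push each red head to find out. One that clicks in and stays in at a light push (about 5 to 6 N) is sound: leave it standing where it is with its head in. One that has not clicked at 8 N is clogged: do not force it (never push a head with more than 12 N), set it down, not dropped, upright and with its head still out in the blue tray; leave the screwdriver, the mould and the dish alone.

Things in the scene. Friction and masses are not known exactly. Their poses are not given: they have to be found in the camera images.
- button_a_grip (a point): Grip point of one of four outwardly identical push-pull stop buttons (loose, about 170 g, upright on the mat): centre of its grey contact block, 24 mm above the button's foot. The block is 34 mm along the button's x, 42 mm along its y and 34 mm high; hold it across x (34 mm). Above it: steel neck, yellow collar 29 mm wide (up to 44 mm), green stem, red mushroom head. z is up.
- head_a_top (a point): Top centre of the red mushroom head (30 mm across) of button a: 63 mm above its foot when out, 57.5 mm when in. It gives on a spring of 3 N/mm. Sound: past 5 to 6 N (2 mm) the force falls, at some 3.5 mm the head snaps over (click), runs in to 5.5 mm by itself and stays. Clogged: the force grows on past 10 N, no click, and the head comes back out. Which is which cannot be seen.
- button_b_grip (a point): Grip point of one of four outwardly identical push-pull stop buttons (loose, about 170 g, upright on the mat): centre of its grey contact block, 24 mm above the button's foot. The block is 34 mm along the button's x, 42 mm along its y and 34 mm high; hold it across x (34 mm). Above it: steel neck, yellow collar 29 mm wide (up to 44 mm), green stem, red mushroom head. z is up.
- head_b_top (a point): Top centre of the red mushroom head (30 mm across) of button b: 63 mm above its foot when out, 57.5 mm when in. It gives on a spring of 3 N/mm. Sound: past 5 to 6 N (2 mm) the force falls, at some 3.5 mm the head snaps over (click), runs in to 5.5 mm by itself and stays. Clogged: the force grows on past 10 N, no click, and the head comes back out. Which is which cannot be seen.
- button_c_grip (a point): Grip point of one of four outwardly identical push-pull stop buttons (loose, about 170 g, upright on the mat): centre of its grey contact block, 24 mm above the button's foot. The block is 34 mm along the button's x, 42 mm along its y and 34 mm high; hold it across x (34 mm). Above it: steel neck, yellow collar 29 mm wide (up to 44 mm), green stem, red mushroom head. z is up.
- head_c_top (a point): Top centre of the red mushroom head (30 mm across) of button c: 63 mm above its foot when out, 57.5 mm when in. It gives on a spring of 3 N/mm. Sound: past 5 to 6 N (2 mm) the force falls, at some 3.5 mm the head snaps over (click), runs in to 5.5 mm by itself and stays. Clogged: the force grows on past 10 N, no click, and the head comes back out. Which is which cannot be seen.
- button_d_grip (a point): Grip point of one of four outwardly identical push-pull stop buttons (loose, about 170 g, upright on the mat): centre of its grey contact block, 24 mm above the button's foot. The block is 34 mm along the button's x, 42 mm along its y and 34 mm high; hold it across x (34 mm). Above it: steel neck, yellow collar 29 mm wide (up to 44 mm), green stem, red mushroom head. z is up.
- head_d_top (a point): Top centre of the red mushroom head (30 mm across) of button d: 63 mm above its foot when out, 57.5 mm when in. It gives on a spring of 3 N/mm. Sound: past 5 to 6 N (2 mm) the force falls, at some 3.5 mm the head snaps over (click), runs in to 5.5 mm by itself and stays. Clogged: the force grows on past 10 N, no click, and the head comes back out. Which is which cannot be seen.
- mat: Black rubber mat, fixed, 200 mm (x) by 240 mm (y), 3 mm thick; origin at the centre of its underside. The buttons stand on it.
- tray: Blue open plastic tray for parts to be cleaned, fixed, outside 180 mm (x) by 250 mm (y) by 36 mm high, walls and floor 4 mm thick, no dividers, empty; origin at the centre of its underside, z up.
- screwdriver_grip (a point): Handle of a loose screwdriver, 180 mm long, lying on the bench; not part of the job.
- mould: Heavy steel three-gang prism mould, 170 by 200 by 50 mm, on the bench; origin at the centre of its underside; not part of the job.
- dish: Small steel sample dish, 100 mm across, 45 mm high, on the bench; origin at the centre of its underside; not part of the job.
Not all that is in view belongs to the job. What is shaped like the part that bears button_d_grip but orange is not meant.

How it is judged:
By the outcome, as a careful person would: the job done as asked, in the order asked, and still so for the second after the job is handed in, with the robot touching nothing.
It also fails if it takes over 72 s, if anything falls off the work surface, if the arm or the gripper's body presses on something with over 40 N, if the wrist force passes 120 N, or if a joint passes its speed limit or range.

## Robot

A 6-joint arm with a two-finger parallel gripper is mounted at the origin on the work surface. World frame = base frame: x ahead of the robot, y to its left, z up, the work surface at z = 0. Lengths are in mm, angles in rad, forces in N, time in s.
With the tool pointing down it reaches from about 400 to 925 mm from the base axis. Payload 12.5 kg.
Tool frame: the origin (TCP) lies midway between the tips of the shut fingers; the grasp point (between the pads) lies 19 mm behind it; z points along the fingers, y is the line along which they close (so a half turn about z gives the same grasp; the last joint's range is limited). The gripper opens to 95 mm and grips with 3 to 60 N. Pads are 20 mm wide; open, the fingers measure 119 mm over their backs; the gripper's body (75 mm by 180 mm) begins 59 mm behind the grasp point.
Start: joints at [-1.361, 0.491, 1.559, -0, 1.092, -0.106], TCP at [194.134, -594.103, 214.661] pointing down, gripper open.
Joint ranges: [-3.1, 3.1], [-0.84, 2.19], [0.05, 2.79], [-1.13, 4.28], [0.06, 2.93], [-2.69, 2.69]. Speed limits (rad/s): [2.22, 2.22, 2.79, 3.14, 3.14, 3.14].

## Interface

Orientations are given as [roll, pitch, yaw] about the fixed x, y, z axes, in that order (R = Rz(yaw) Ry(pitch) Rx(roll)).
In Python, from cell import env gives the robot as it stands.
- The arm moves only by the tool arm_command, never from a script. Its argument "targets" is a list of rows, each a list of 5 numbers: the shift along the tool's x, y, z in mm, then the turn about the tool's z in degrees, then the opening, from 0 (shut) to 1 (fully open). In form: [[tx, ty, tz, roll, fingers], ...]. A call has 1 to 5 rows; each row is the pose to reach, as a shift and turn from the pose commanded when the call began, along the tool's axes at that moment; what a row does not reach only later rows make up. A row lasts 1/10 s, in which the tool goes at most 50 mm and 8.59 degrees, less where a joint would pass 70% of its speed; a pose out of reach is approached as far as the arm can. A call with a gripper value outside its range is refused whole. The fingers move at their own pace and stop on an object; the grip force is fixed at half the most. Time passes only in rows, so rows that repeat a pose let the fingers close. It gives the time, the measured TCP pose, the force, the opening and the grip force at its end, in the units of the state.
- env.state(): the state, without advancing time (a new reading comes with each control period).
- env.read_camera(name): name is "side" or "top" or "wrist"; returns a dict with "frame" (384x512x3 uint8, red, green, blue), "vertical_fov" (degrees; the focal length in pixels is half the picture's height over the tangent of half this angle, whatever the lens; pixels are square), "cx", "cy" (the principal point, pixels), "k1" (the pictures are not rectified: a ray, as slopes to the right and down, at radius r is drawn at 1 + k1 r^2 times it, then the intrinsics apply), "world_from_camera" (4x4, takes a point from camera to world coordinates); the wrist camera has in their place "hand_eye" (4x4, takes a point from camera to tool coordinates, whose origin is the TCP and whose axes are the flange's). Camera axes: x right, y down, z forward; pixel columns grow to the right and rows downward; lengths in mm; the calibration is good to about 2 mm. A picture is of the moment at which its call begins: read the wrist's pose just before it. There is no depth.
- env.job_done(): hands the job in; it is judged then, once.
The state is a dict: "t": time; "joints": joint angles; "qvel": joint speeds; "tau": joint torques, N m; "eef_pos": TCP position; "tcp_rot": TCP orientation; "ft_force": force on the tool from outside, world axes, zero at the start; "moment": the same for the moment, N m; "opening": opening from 0.0 (shut) to 1.0 (fully open); "grip_force": force on a finger pad.
Only numpy, scipy, OpenCV 4.12 (cv2) and the standard library are available. Lean on these libraries where they do the work, as an engineer would, in place of code of your own. Each camera call takes 0.05 s, during which the arm holds its last target. There are 200 camera calls.

## Working session

There is one attempt and no reset: what is moved stays moved. The work goes in short steps, Python scripts to look and compute and a tool call to move; the robot and the scene stay as the last step left them, time stands still between calls to the robot, and variables do not carry over. Pictures are saved under pics/ and viewed, at most 10 in all, crops included, and the job is handed in when it is done.

Besides the shell and the picture viewer there is one more tool, called as a command line: name --pt "numbers of a row" for each row, then --argument value for the rest. arm_command: Moves the arm, as the interface text tells. Its arguments: {"type":"object","properties":{"targets":{"type":"array","items":{"type":"array","items":{"type":"number"}}}},"required":["targets"]}

```bash
mkdir -p pics
cat > h.py <<'E'
import numpy as np, cv2
from cell import env
def cam(name):
    s=env.state(); c=env.read_camera(name); f=c['frame']; h=f.shape[0]
    F=h/2/np.tan(np.radians(c['vertical_fov'])/2)
    if name=='wrist':
        from scipy.spatial.transform import Rotation as R
        T=np.eye(4); T[:3,:3]=R.from_euler('xyz',s['tcp_rot']).as_matrix(); T[:3,3]=s['eef_pos']; W=T@np.array(c['hand_eye'])
    else: W=np.array(c['world_from_camera'])
    return dict(f=f,F=F,cx=c['cx'],cy=c['cy'],k1=c['k1'],W=W)
def pix2w(c,u,v,z):
    d=np.array([(u-c['cx'])/c['F'],(v-c['cy'])/c['F']]); s=d.copy()
    for _ in range(20): s=d/(1+c['k1']*(s@s))
    r=c['W'][:3,:3]@np.array([s[0],s[1],1]); o=c['W'][:3,3]
    return o+r*(z-o[2])/r[2]
def save(c,n): cv2.imwrite('pics/'+n+'.png',cv2.cvtColor(c['f'],cv2.COLOR_RGB2BGR))
def reds(c,z,amin=30):
    hsv=cv2.cvtColor(c['f'],cv2.COLOR_RGB2HSV); H,S,V=cv2.split(hsv)
    m=(((H<6)|(H>172))&(S>130)&(V>60)).astype(np.uint8)
    n,l,st,ce=cv2.connectedComponentsWithStats(m)
    return [(ce[i].round(1),st[i].tolist(),pix2w(c,*ce[i],z).round(1)) for i in range(1,n) if st[i][4]>amin]
E
python3 - <<'E'
from h import *
print(env.state())
for n in ('top','side'):
    c=cam(n); save(c,n+'0'); print(n,c['F'],c['k1'],c['W'].round(2).tolist())
    for r in reds(c,64): print(r)
E
```

```text
{'t': 0.0, 'joints': array([-1.36058795e+00,  4.91543511e-01,  1.55947884e+00,  9.95973147e-07,
        1.09168807e+00, -1.05614766e-01]), 'qvel': array([ 0.00116221,  0.00108459, -0.00242181,  0.00109439,  0.00305158,
       -0.00046803]), 'tau': array([ 9.54511706e-04, -6.12640285e+01, -2.58178854e+01,  6.92378869e-02,
        4.82811104e-02, -1.16517635e-04]), 'eef_pos': array([ 194.08378248, -593.83242229,  214.06159587]), 'tcp_rot': array([-3.14048120e+00, -1.18712063e-04,  3.15822613e-01]), 'ft_force': array([ 0.26184138,  0.28529581, -0.68851109]), 'moment': array([-0.05025149, -0.06891534, -0.00158468]), 'grip_force': 0.0, 'opening': 0.9976326863465893}
top 471.14947660821434 -0.054036823554018364 [[0.07, -0.97, 0.22, 349.08], [-1.0, -0.07, 0.01, -65.67], [0.0, -0.22, -0.98, 1257.38], [0.0, 0.0, 0.0, 1.0]]
(array([342.4, 148.1]), [329, 136, 27, 26, 254], array([ 731. , -278.3,   64. ]))
(array([380. , 184.9]), [375, 180, 11, 11, 87], array([ 637.9, -379.2,   64. ]))
(array([332.3, 201.2]), [327, 196, 12, 11, 98], array([ 586.1, -256.1,   64. ]))
(array([288.1, 203.7]), [283, 
[... 321 characters left out ...]
0.02522148440078081 [[0.96, -0.16, 0.22, 435.41], [-0.27, -0.55, 0.79, -764.28], [-0.0, -0.82, -0.57, 573.75], [0.0, 0.0, 0.0, 1.0]]
(array([242., 218.]), [236, 214, 13, 9, 96], array([ 572.8, -149.1,   64. ]))
(array([203.3, 221.3]), [197, 217, 13, 9, 95], array([ 489.7, -137. ,   64. ]))
(array([262.7, 251.5]), [256, 246, 15, 12, 141], array([ 586.9, -261. ,   64. ]))
(array([341.7, 262.4]), [320, 252, 44, 23, 439], array([ 722.2, -330.2,   64. ]))
(array([214.5, 261.8]), [207, 256, 16, 13, 154], array([ 491.2, -262.6,   64. ]))
(array([312.3, 295.5]), [305, 289, 16, 14, 181], array([ 638.6, -387.3,   64. ]))
(array([268.9, 328.6]), [260, 321, 18, 16, 229], array([ 547.6, -429.1,   64. ]))
```

Run:
```python
import cv2
a=cv2.imread('pics/top0.png')[110:290,230:470]; cv2.imwrite('pics/t1.png',cv2.resize(a,None,fx=3.3,fy=3.3,interpolation=cv2.INTER_CUBIC))
a=cv2.imread('pics/side0.png')[170:384,120:400]; cv2.imwrite('pics/s1.png',cv2.resize(a,None,fx=2.8,fy=2.8,interpolation=cv2.INTER_CUBIC))
```

```text
(no output)
```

View pics/t1.png

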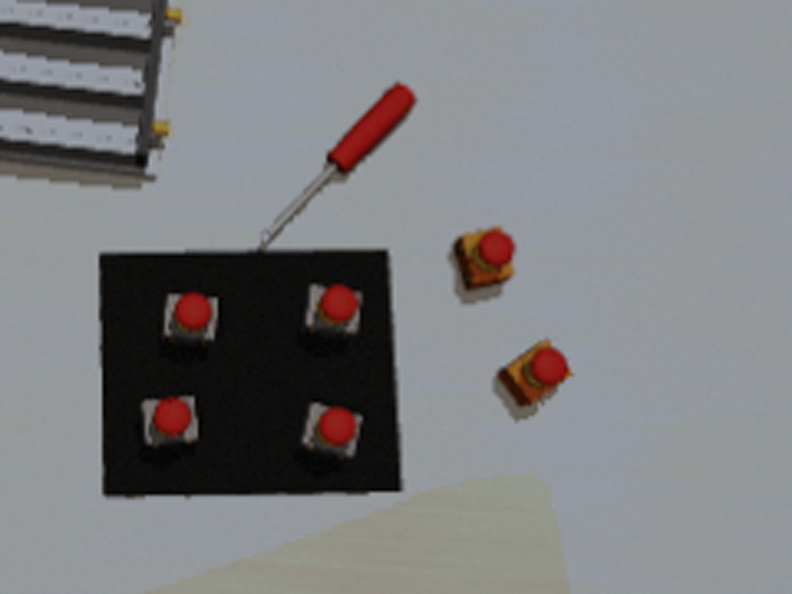

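View pics/s1.png

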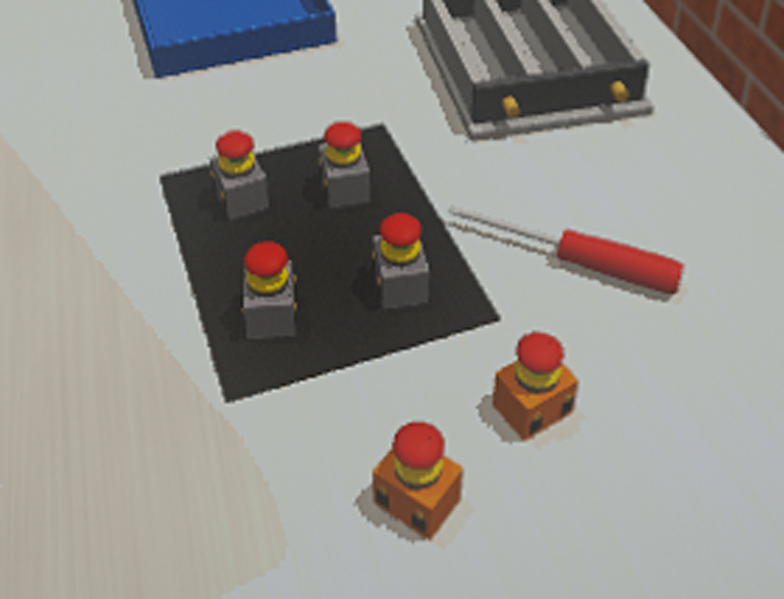

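The mat carries four grey buttons, with red heads in the crop at (193,312), (338,303), (172,416) and (336,426). The two orange ones stand off the mat and are not meant. Next: the tray, a two-view triangulation of the heads, and the wrist camera's mounting.

Run:
```python
from h import *
c=cam('top'); hsv=cv2.cvtColor(c['f'],cv2.COLOR_RGB2HSV)
m=cv2.inRange(hsv,(100,120,40),(130,255,255))
n,l,st,ce=cv2.connectedComponentsWithStats(m); i=1+np.argmax(st[1:,4]); print('tray',st[i],ce[i])
ys,xs=np.where(l==i); hull=cv2.convexHull(np.c_[xs,ys].astype(np.int32))
ap=cv2.approxPolyDP(hull,4,True)[:,0]
for p in ap: print(p,pix2w(c,*p,36).round(),pix2w(c,*p,0).round())
s=cam('side')
def ray(c,u,v):
    a=pix2w(c,u,v,0);o=c['W'][:3,3];d=a-o;return o,d/np.linalg.norm(d)
T=[(332.3,201.2),(288.1,203.7),(281.7,235.7),(331.9,238.6)];S=[(262.7,251.5),(242,218),(203.3,221.3),(214.5,261.8)]
for t,q in zip(T,S):
    A=np.zeros((3,3));b=np.zeros(3)
    for o,d in (ray(c,*t),ray(s,*q)):
        P=np.eye(3)-np.outer(d,d);A+=P;b+=P@o
    print(np.linalg.solve(A,b).round(1))
w=env.read_camera('wrist');print(np.array(w['hand_eye']).round(3),w['vertical_fov'],w['cx'],w['cy'])
```

```text
tray [ 110  184   99   68 6204] [160.63491296 218.13120567]
[207 184] [615.  74.  36.] [623.  78.   0.]
[207 251] [439.  58.  36.] [442.  61.   0.]
[110 250] [423. 309.  36.] [426. 320.   0.]
[115 184] [598. 319.  36.] [606. 330.   0.]
[ 587.7 -256.7   59.6]
[ 573.6 -142.8   58.7]
[ 489.6 -130.8   58.8]
[ 490.9 -258.8   60. ]
[[-0.00000e+00 -9.56000e-01 -2.94000e-01  8.33150e+01]
 [ 1.00000e+00 -0.00000e+00  0.00000e+00 -5.20000e-02]
 [-0.00000e+00 -2.94000e-01  9.56000e-01 -1.69566e+02]
 [ 0.00000e+00  0.00000e+00  0.00000e+00  1.00000e+00]] 64.27509841428852 253.78755553713728 195.56029208921936
```

arm_command --pt "212 -129 0 -42 0" --pt "212 -129 0 -42 0" --pt "212 -129 0 -42 0" --pt "212 -129 0 -42 0" --pt "212 -129 0 -42 0"

```text
t: 0.75
eef_pos: [356.6, -403.9, 214.7]
tcp_rot: [3.141, 0.0, 1.055]
ft_force: [0.5, -0.1, 0.1]
opening: 0.634
grip_force: 0.0
```

arm_command --pt "245 46 0 -30 0" --pt "245 46 0 -30 0" --pt "245 46 0 -30 0" --pt "245 46 0 -30 0" --pt "245 46 0 -30 0"

```text
t: 1.25
eef_pos: [518.7, -214.4, 214.7]
tcp_rot: [3.141, 0.0, 1.575]
ft_force: [0.3, -1.1, -0.3]
opening: 0.216
grip_force: 0.0
```

arm_command --pt "0 0 0 0 0" --pt "0 0 0 0 0" --pt "0 0 0 0 0"

```text
t: 1.55
eef_pos: [517.1, -216.8, 214.5]
tcp_rot: [-3.141, 0.0, 1.572]
ft_force: [0.3, -0.7, -0.6]
opening: 0.012
grip_force: 0.0
```

Run:
```python
from h import *
c=cam('wrist'); save(c,'w1')
s=env.state(); print(s['eef_pos'],s['tcp_rot'],s['joints'],s['ft_force'])
for r in reds(c,60): print(r)
```

```text
[ 516.93850653 -217.12952619  214.60768913] [-3.14135219e+00  1.27401617e-04  1.57108722e+00] [-5.15347777e-01  3.99744739e-01  1.71859847e+00 -2.68662845e-04
  1.02339583e+00 -5.15498804e-01] [-0.76753295 -0.0168833  -0.45350274]
(array([227. ,  99.6]), [213, 85, 29, 30, 679], array([ 489.5, -131.1,   60. ]))
(array([309.3, 111.7]), [296, 98, 28, 29, 646], array([ 573.9, -142.9,   60. ]))
(array([427.6, 224.1]), [399, 198, 56, 52, 1170], array([ 718.9, -267.7,   60. ]))
(array([231. , 217.4]), [218, 205, 26, 25, 498], array([ 490.9, -259.2,   60. ]))
(array([316.2, 215.7]), [303, 204, 27, 25, 510], array([ 587.7, -257.1,   60. ]))
```

View pics/w1.png

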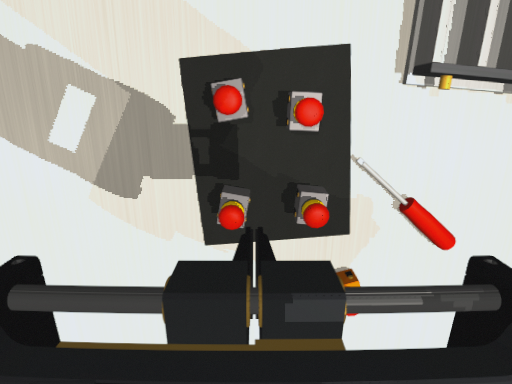

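The wrist view shows the heads at (227,100), (309,112), (231,217) and (316,216). All three views agree to within 2 mm. I'll press D first, then continue from there.

arm_command --pt "-42 -26 50 0 0" --pt "-42 -26 100 0 0" --pt "-42 -26 135 0 0" --pt "-42 -26 144.5 0 0" --pt "-42 -26 144.5 0 0"

```text
t: 2.1
eef_pos: [490.9, -258.8, 69.6]
tcp_rot: [-3.139, -0.001, 1.571]
ft_force: [0.4, 0.2, 0.8]
opening: 0.006
grip_force: 0.0
```

arm_command --pt "0 0 2 0 0" --pt "0 0 3.5 0 0" --pt "0 0 4.5 0 0" --pt "0 0 4.5 0 0"

```text
t: 2.5
eef_pos: [492.1, -258.2, 66.6]
tcp_rot: [3.14, 0.001, 1.573]
ft_force: [0.6, -0.1, -0.9]
opening: 0.003
grip_force: 0.1
```

arm_command --pt "0 0 1 0 0" --pt "0 0 1 0 0"

```text
t: 2.7
eef_pos: [492.1, -258.4, 65.1]
tcp_rot: [3.141, 0.001, 1.573]
ft_force: [0.2, 0.1, 3.7]
opening: 0.003
grip_force: 2.1
```

Run:
```python
from h import *
s=env.state(); print(s['eef_pos'],s['ft_force'],s['joints'])
```

```text
[ 492.07558089 -258.3580402    65.09658636] [0.24223506 0.05902474 3.67796184] [-6.02324047e-01  5.91140475e-01  1.87168754e+00 -1.52771739e-05
  6.77531895e-01 -6.04104813e-01]
```

arm_command --pt "0 0 0.8 0 0" --pt "0 0 1.6 0 0" --pt "0 0 1.6 0 0"

```text
t: 3.0
eef_pos: [492.1, -258.5, 63.5]
tcp_rot: [3.141, 0.001, 1.572]
ft_force: [0.7, 0.0, 8.7]
opening: 0.005
grip_force: 4.2
```

D is clogged: 8.7 N at 2.7 mm with no drop in force. Next is C.

arm_command --pt "0 0 -25 0 0" --pt "50 -1 -25 0 0" --pt "100 -2 -25 0 0" --pt "127.5 -2.5 -22 0 0" --pt "127.5 -2.5 -4 0 0"

```text
t: 3.5
eef_pos: [489.1, -127.9, 68.1]
tcp_rot: [3.14, 0.001, 1.576]
ft_force: [0.4, 0.5, -0.8]
opening: 0.007
grip_force: 0.0
```

arm_command --pt "0 0 0 0 0" --pt "0 0 1 0 0" --pt "0 0 2 0 0" --pt "0 0 2.5 0 0" --pt "0 0 2.5 0 0"

```text
t: 4.0
eef_pos: [489.1, -131.2, 64.9]
tcp_rot: [3.141, 0.0, 1.572]
ft_force: [-1.1, 0.3, 4.8]
opening: 0.004
grip_force: 2.1
```

arm_command --pt "0 0 0.5 0 0" --pt "0 0 1.2 0 0" --pt "0 0 1.2 0 0"

```text
t: 4.3
eef_pos: [489.0, -130.9, 63.2]
tcp_rot: [3.141, 0.0, 1.572]
ft_force: [1.0, -1.4, 1.7]
opening: 0.006
grip_force: 0.6
```

C's force has fallen, so it is sound. I'll push on to the click.

arm_command --pt "0 0 0.5 0 0" --pt "0 0 1 0 0" --pt "0 0 1.5 0 0" --pt "0 0 1.5 0 0"

```text
t: 4.7
eef_pos: [488.9, -130.7, 61.7]
tcp_rot: [-3.141, -0.0, 1.572]
ft_force: [-0.9, -0.3, 0.1]
opening: 0.003
grip_force: 0.0
```

arm_command --pt "0 0 -25 0 0" --pt "-4 28 -25 0 0" --pt "-8 57 -25 0 0" --pt "-12 84.5 -22 0 0" --pt "-12 84.5 -6 0 0"

```text
t: 5.2
eef_pos: [577.1, -143.4, 68.8]
tcp_rot: [3.137, 0.002, 1.573]
ft_force: [0.5, 0.5, -1.0]
opening: 0.005
grip_force: 0.0
```

arm_command --pt "0 0 0 0 0" --pt "0 0 1 0 0" --pt "0 0 2 0 0" --pt "0 0 2.5 0 0" --pt "0 0 2.5 0 0"

```text
t: 5.7
eef_pos: [573.3, -142.6, 65.8]
tcp_rot: [3.141, 0.0, 1.572]
ft_force: [-0.9, 0.4, 2.1]
opening: 0.003
grip_force: 0.9
```

Now B, 0.6 to 0.7 mm in.

arm_command --pt "0 0 1 0 0" --pt "0 0 1.6 0 0" --pt "0 0 2.2 0 0" --pt "0 0 2.2 0 0"

```text
t: 6.1
eef_pos: [573.5, -142.6, 62.9]
tcp_rot: [-3.142, 0.0, 1.572]
ft_force: [0.8, 0.2, 0.4]
opening: 0.007
grip_force: 0.1
```

B is sound too. I'll push through its click, then move to A.

arm_command --pt "0 0 0.6 0 0" --pt "0 0 1.2 0 0" --pt "0 0 1.2 0 0" --pt "0 0 1.2 0 0"

```text
t: 6.5
eef_pos: [573.5, -142.6, 61.9]
tcp_rot: [-3.142, 0.0, 1.572]
ft_force: [-0.0, -0.3, 0.4]
opening: 0.007
grip_force: 0.0
```

arm_command --pt "0 0 -25 0 0" --pt "-48 6 -25 0 0" --pt "-92 11 -25 0 0" --pt "-114.5 14.3 -22 0 0" --pt "-114.5 14.3 -6 0 0"

```text
t: 7.0
eef_pos: [588.8, -260.4, 68.8]
tcp_rot: [3.139, 0.002, 1.569]
ft_force: [-0.0, -0.2, -0.0]
opening: 0.003
grip_force: 0.0
```

arm_command --pt "0 0 0 0 0" --pt "0 0 1 0 0" --pt "0 0 2 0 0" --pt "0 0 2.5 0 0" --pt "0 0 2.5 0 0"

```text
t: 7.5
eef_pos: [588.1, -256.6, 65.8]
tcp_rot: [3.141, 0.0, 1.573]
ft_force: [0.2, 1.6, 2.5]
opening: 0.007
grip_force: 1.2
```

arm_command --pt "0 0 1 0 0" --pt "0 0 1.6 0 0" --pt "0 0 2.1 0 0" --pt "0 0 2.1 0 0"

```text
t: 7.9
eef_pos: [588.2, -256.9, 63.9]
tcp_rot: [3.141, 0.0, 1.573]
ft_force: [-0.9, 2.2, 7.2]
opening: 0.003
grip_force: 3.9
```

arm_command --pt "0 0 0.5 0 0" --pt "0 0 0.5 0 0"

```text
t: 8.1
eef_pos: [588.2, -256.9, 63.5]
tcp_rot: [3.141, 0.0, 1.573]
ft_force: [-0.3, 2.3, 8.7]
opening: 0.005
grip_force: 4.4
```

A is clogged as well: 8.7 N and no click. I'll raise the arm, open the fingers, and look at the orientation of A and D.

arm_command --pt "0 0 -40 0 0" --pt "-20 -24 -80 0 1" --pt "-43 -48 -125 0 1" --pt "-43 -48 -130 0 1" --pt "-43 -48 -130 0 1"

```text
t: 8.6
eef_pos: [540.1, -301.0, 194.4]
tcp_rot: [3.139, 0.002, 1.571]
ft_force: [-0.6, -0.3, 0.1]
opening: 0.288
grip_force: 0.0
```

arm_command --pt "0 0 0 0 1" --pt "0 0 0 0 1" --pt "0 0 0 0 1"

```text
t: 8.9
eef_pos: [540.2, -299.4, 191.3]
tcp_rot: [-3.14, -0.001, 1.573]
ft_force: [0.1, 0.3, 0.1]
opening: 0.535
grip_force: 0.0
```

Run:
```python
from h import *
c=cam('wrist'); s=env.state(); print(s['eef_pos'],s['tcp_rot'])
for r in reds(c,60): print(r)
# rectify to plane z=44 (block top): 3 px/mm, x right=+world x, up=+y
xs=np.arange(455,625,1/3.);ys=np.arange(-100,-300,-1/3.)
X,Y=np.meshgrid(xs,ys);P=np.stack([X,Y,np.full_like(X,44),np.ones_like(X)],-1)@np.linalg.inv(c['W']).T
a=P[...,0]/P[...,2];b=P[...,1]/P[...,2];k=1+c['k1']*(a*a+b*b)
o=cv2.remap(c['f'],(c['cx']+c['F']*a*k).astype(np.float32),(c['cy']+c['F']*b*k).astype(np.float32),cv2.INTER_CUBIC)
cv2.imwrite('pics/rect.png',o[:,:,::-1])
```

```text
[ 540.1811575  -299.51324475  191.5305176 ] [-3.13997900e+00 -1.11317585e-03  1.57322243e+00]
(array([198.6,   9.6]), [182, 0, 34, 23, 629], array([ 490.6, -136.7,   60. ]))
(array([291.8,  18.7]), [276, 1, 33, 36, 909], array([ 573.1, -144. ,   60. ]))
(array([302.7, 145.8]), [288, 131, 30, 30, 693], array([ 587.7, -257.1,   60. ]))
(array([204.1, 147.3]), [189, 133, 31, 30, 693], array([ 490.7, -258.8,   60. ]))
(array([431.3, 167. ]), [399, 136, 64, 62, 1613], array([ 720.3, -277.5,   60. ]))
(array([344. , 254.4]), [332, 246, 26, 21, 344], array([ 639.2, -375.9,   60. ]))
(array([261.9, 283.9]), [251, 279, 23, 9, 154], array([ 549.2, -413.2,   60. ]))
```

View pics/rect.png

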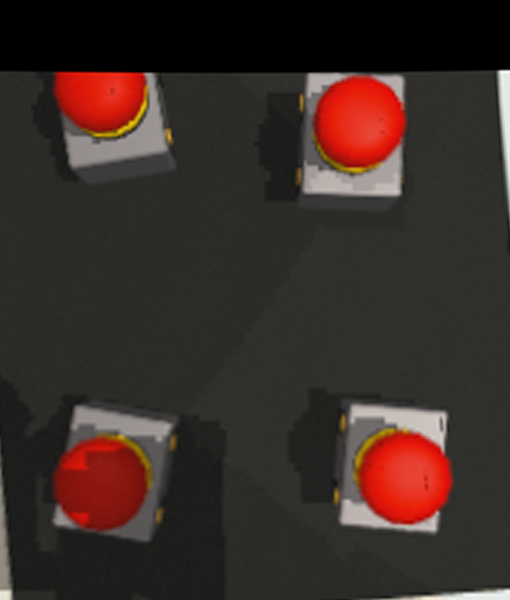

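Each block's 34 mm side lies roughly along world x. D is at about (492,-258) with yaw about -9.5°. A is at about (587,-256.5) with yaw about -4.6°. I'll go to D.

arm_command --pt "20 -24 20 5 0.8" --pt "41 -48 40 9.5 0.8" --pt "41 -48 80 9.5 0.8" --pt "41 -48 110 9.5 0.8" --pt "41 -48 110 9.5 0.8"

```text
t: 9.45
eef_pos: [490.6, -257.9, 79.4]
tcp_rot: [-3.136, -0.003, 1.407]
ft_force: [-0.6, -0.3, -0.2]
opening: 0.801
grip_force: 0.0
```

arm_command --pt "0 0 0 0 0.75" --pt "0 0 0 0 0.75"

```text
t: 9.65
eef_pos: [492.7, -259.6, 84.1]
tcp_rot: [3.14, 0.001, 1.407]
ft_force: [-0.2, -0.7, -0.5]
opening: 0.757
grip_force: 0.0
```

arm_command --pt "0 0 30 0 0.75" --pt "0 0 55 0 0.75" --pt "0 0 66 0 0.75" --pt "0 0 70 0 0.75" --pt "0 0 70 0 0.75"

```text
t: 10.15
eef_pos: [492.4, -259.5, 13.5]
tcp_rot: [3.141, 0.0, 1.407]
ft_force: [0.2, 0.2, 0.9]
opening: 0.749
grip_force: 0.0
```

arm_command --pt "0 0 0 0 0.7" --pt "0 0 0 0 0.2" --pt "0 0 0 0 0.2" --pt "0 0 0 0 0.2" --pt "0 0 0 0 0.2"

```text
t: 10.65
eef_pos: [492.0, -259.3, 13.0]
tcp_rot: [3.141, 0.0, 1.407]
ft_force: [0.8, 1.1, -0.0]
opening: 0.42
grip_force: 0.0
```

arm_command --pt "0 0 0 0 0.2" --pt "0 0 0 0 0.2" --pt "0 0 0 0 0.2"

```text
t: 10.95
eef_pos: [492.0, -259.2, 12.9]
tcp_rot: [-3.142, 0.0, 1.407]
ft_force: [-0.2, 0.9, 2.4]
opening: 0.358
grip_force: 30.0
```

arm_command --pt "0 0 -15 0 0.2" --pt "0 0 -45 0 0.2" --pt "0 0 -80 0 0.2" --pt "0 0 -100 0 0.2" --pt "0 0 -100 0 0.2"

```text
t: 11.45
eef_pos: [492.9, -259.8, 115.1]
tcp_rot: [3.138, 0.002, 1.407]
ft_force: [0.9, 0.6, -1.3]
opening: 0.359
grip_force: 30.0
```

arm_command --pt "30 -3.3 0 0 0.2" --pt "75 -8.2 0 0 0.2" --pt "124 -13.5 0 0 0.2" --pt "173 -19 0 0 0.2" --pt "222 -24.3 0 0 0.2"

```text
t: 11.95
eef_pos: [503.5, -34.4, 111.5]
tcp_rot: [-3.14, -0.0, 1.406]
ft_force: [0.3, 0.2, -2.4]
opening: 0.361
grip_force: 30.0
```

arm_command --pt "49 -5.4 0 0 0.2" --pt "98 -10.7 0 0 0.2" --pt "147 -16.1 0 0 0.2" --pt "196 -21.5 0 0 0.2" --pt "230 -25.2 0 0 0.2"

```text
t: 12.45
eef_pos: [516.2, 197.5, 111.3]
tcp_rot: [-3.14, 0.001, 1.408]
ft_force: [0.6, -1.0, -1.5]
opening: 0.354
grip_force: 30.0
```

arm_command --pt "25 -2.7 0 0 0.2" --pt "40 -4.4 0 0 0.2" --pt "40 -4.4 0 0 0.2" --pt "40 -4.4 0 0 0.2"

```text
t: 12.85
eef_pos: [518.9, 234.3, 112.0]
tcp_rot: [-3.141, 0.001, 1.407]
ft_force: [0.1, 0.0, -1.8]
opening: 0.357
grip_force: 30.0
```

Run:
```python
from h import *
c=cam('wrist'); s=env.state(); print(s['eef_pos'],s['tcp_rot'],s['opening']); save(c,'w2')
```

```text
[519.03659835 233.92972294 112.25753686] [-3.14075169e+00  7.27872990e-04  1.40601959e+00] 0.35412341778162654
```

View pics/w2.png

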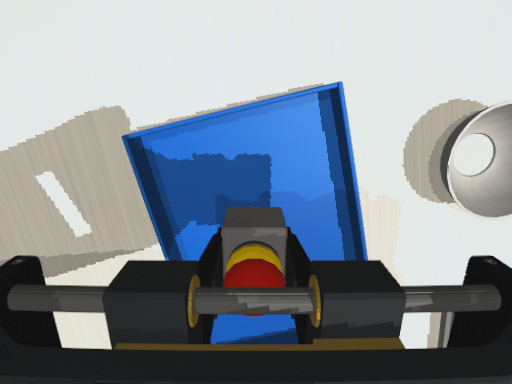

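The button is held upright over the tray, with room all round. I'll lower it.

arm_command --pt "0 0 25 0 0.2" --pt "0 0 55 0 0.2" --pt "0 0 80 0 0.2" --pt "0 0 91 0 0.2" --pt "0 0 94 0 0.2"

```text
t: 13.4
eef_pos: [519.0, 234.0, 17.9]
tcp_rot: [-3.14, 0.001, 1.405]
ft_force: [-0.3, 0.6, -1.2]
opening: 0.355
grip_force: 30.0
```

arm_command --pt "0 0 1 0 0.2" --pt "0 0 2 0 0.2" --pt "0 0 3 0 0.2" --pt "0 0 3 0 0.2"

```text
t: 13.8
eef_pos: [519.4, 235.0, 16.4]
tcp_rot: [3.141, -0.0, 1.407]
ft_force: [-0.1, -0.3, -1.6]
opening: 0.356
grip_force: 30.0
```

arm_command --pt "0 0 0.7 0 0.2" --pt "0 0 1.3 0 0.2" --pt "0 0 1.3 0 0.2"

```text
t: 14.1
eef_pos: [519.2, 234.9, 14.5]
tcp_rot: [3.142, 0.0, 1.407]
ft_force: [-0.2, -0.3, -1.5]
opening: 0.357
grip_force: 30.0
```

arm_command --pt "0 0 0.4 0 0.2" --pt "0 0 0.8 0 0.2" --pt "0 0 0.8 0 0.2"

```text
t: 14.4
eef_pos: [519.3, 235.0, 13.9]
tcp_rot: [3.141, 0.0, 1.407]
ft_force: [-1.0, -0.4, 3.6]
opening: 0.355
grip_force: 30.0
```

Contact. I'll release, retreat and go back for A.

arm_command --pt "0 0 0 0 0.65" --pt "0 0 0 0 0.65" --pt "0 0 0 0 0.65" --pt "0 0 0 0 0.65"

```text
t: 14.8
eef_pos: [519.3, 235.0, 13.6]
tcp_rot: [3.142, 0.0, 1.407]
ft_force: [-0.2, 0.4, -1.3]
opening: 0.622
grip_force: 0.0
```

arm_command --pt "0 0 -20 0 0.65" --pt "0 0 -60 0 0.65" --pt "0 0 -100 0 0.65" --pt "0 0 -120 0 0.75" --pt "0 0 -120 0 0.75"

```text
t: 15.3
eef_pos: [520.3, 235.3, 136.6]
tcp_rot: [3.137, -0.002, 1.407]
ft_force: [0.6, 0.1, 0.2]
opening: 0.736
grip_force: 0.0
```

arm_command --pt "-30 8.0 0 0 0.75" --pt "-75 20 0 0 0.75" --pt "-122 32.5 0 0 0.75" --pt "-169 45 0 0 0.75" --pt "-216 57.5 0 0 0.75"

```text
t: 15.8
eef_pos: [540.1, 10.7, 132.6]
tcp_rot: [-3.14, 0.0, 1.407]
ft_force: [0.8, 0.6, 0.2]
opening: 0.747
grip_force: 0.0
```

arm_command --pt "-47 14 0 0 0.75" --pt "-94 28 0 -2 0.75" --pt "-141 43 0 -4 0.75" --pt "-188 58 0 -4.8 0.75" --pt "-225 72 0 -4.8 0.75"

```text
t: 16.3
eef_pos: [574.4, -223.9, 132.4]
tcp_rot: [-3.14, -0.0, 1.49]
ft_force: [0.5, 0.7, -0.3]
opening: 0.751
grip_force: 0.0
```

arm_command --pt "0 0 0 0 0.75" --pt "0 0 0 0 0.75"

```text
t: 16.5
eef_pos: [574.2, -221.7, 132.2]
tcp_rot: [-3.14, -0.001, 1.489]
ft_force: [1.1, 0.7, 0.3]
opening: 0.751
grip_force: 0.0
```

arm_command --pt "-20 9 0 0 0.75" --pt "-33.6 15.6 10 0 0.75" --pt "-33.6 15.6 30 0 0.75" --pt "-33.6 15.6 45 0 0.75" --pt "-33.6 15.6 45 0 0.75"

```text
t: 17.0
eef_pos: [586.6, -254.8, 85.9]
tcp_rot: [-3.137, -0.002, 1.491]
ft_force: [-0.8, 0.3, 0.3]
opening: 0.75
grip_force: 0.0
```

arm_command --pt "0 0 25 0 0.75" --pt "0 0 55 0 0.75" --pt "0 0 69 0 0.75" --pt "0 0 74 0 0.75" --pt "0 0 74 0 0.75"

```text
t: 17.5
eef_pos: [587.9, -255.9, 14.9]
tcp_rot: [-3.141, -0.0, 1.491]
ft_force: [0.3, -0.2, -0.5]
opening: 0.75
grip_force: 0.0
```

arm_command --pt "0 0 0 0 0.6" --pt "0 0 0 0 0.2" --pt "0 0 0 0 0.2" --pt "0 0 0 0 0.2" --pt "0 0 0 0 0.2"

```text
t: 18.0
eef_pos: [587.8, -256.1, 15.0]
tcp_rot: [3.141, 0.0, 1.49]
ft_force: [-0.5, 0.2, 0.4]
opening: 0.385
grip_force: 0.0
```

arm_command --pt "0 0 0 0 0.2" --pt "0 0 0 0 0.2" --pt "0 0 0 0 0.2"

```text
t: 18.3
eef_pos: [587.8, -256.1, 14.9]
tcp_rot: [3.141, 0.0, 1.49]
ft_force: [-0.2, 1.0, 2.7]
opening: 0.351
grip_force: 30.0
```

arm_command --pt "0 0 -15 0 0.2" --pt "0 0 -45 0 0.2" --pt "0 0 -80 0 0.2" --pt "0 0 -100 0 0.2" --pt "0 0 -100 0 0.2"

```text
t: 18.8
eef_pos: [588.9, -256.6, 118.3]
tcp_rot: [3.137, 0.002, 1.49]
ft_force: [0.4, -0.6, -1.7]
opening: 0.359
grip_force: 30.0
```

arm_command --pt "29 -7.6 0 0 0.2" --pt "70 -18 0 0 0.2" --pt "114 -30 0 0 0.2" --pt "160 -42 0 0 0.2" --pt "206 -54 0 0 0.2"

```text
t: 19.3
eef_pos: [549.3, -44.7, 113.7]
tcp_rot: [-3.14, -0.0, 1.49]
ft_force: [0.8, 0.8, -2.7]
opening: 0.353
grip_force: 30.0
```

arm_command --pt "46 -12 0 0 0.2" --pt "92 -24 0 0 0.2" --pt "135 -35 0 0 0.2" --pt "165 -43 0 0 0.2" --pt "178 -46.5 0 0 0.2"

```text
t: 19.8
eef_pos: [517.1, 137.1, 113.9]
tcp_rot: [-3.14, 0.0, 1.493]
ft_force: [0.5, -0.6, -2.2]
opening: 0.357
grip_force: 30.0
```

arm_command --pt "0 0 10 0 0.2" --pt "0 0 35 0 0.2" --pt "0 0 65 0 0.2" --pt "0 0 85 0 0.2" --pt "0 0 94 0 0.2"

```text
t: 20.3
eef_pos: [517.7, 133.2, 18.1]
tcp_rot: [-3.138, 0.001, 1.489]
ft_force: [-0.2, -0.4, -1.6]
opening: 0.362
grip_force: 30.0
```

arm_command --pt "0 0 1 0 0.2" --pt "0 0 2 0 0.2" --pt "0 0 2 0 0.2"

```text
t: 20.6
eef_pos: [518.9, 134.6, 19.4]
tcp_rot: [3.14, -0.0, 1.49]
ft_force: [-0.0, 0.3, -1.4]
opening: 0.358
grip_force: 30.0
```

arm_command --pt "0 0 0.7 0 0.2" --pt "0 0 1.4 0 0.2" --pt "0 0 1.8 0 0.2" --pt "0 0 1.8 0 0.2"

```text
t: 21.0
eef_pos: [518.5, 134.9, 17.1]
tcp_rot: [3.141, 0.0, 1.491]
ft_force: [-0.0, 0.3, -2.3]
opening: 0.354
grip_force: 30.0
```

arm_command --pt "0 0 0.4 0 0.2" --pt "0 0 0.7 0 0.2" --pt "0 0 0.7 0 0.2"

```text
t: 21.3
eef_pos: [518.4, 134.8, 16.1]
tcp_rot: [-3.142, 0.0, 1.49]
ft_force: [-0.5, -0.6, -2.3]
opening: 0.354
grip_force: 30.0
```

arm_command --pt "0 0 0.3 0 0.2" --pt "0 0 0.6 0 0.2" --pt "0 0 0.6 0 0.2"

```text
t: 21.6
eef_pos: [518.4, 134.8, 15.9]
tcp_rot: [3.141, 0.0, 1.49]
ft_force: [-1.7, 0.0, 3.6]
opening: 0.354
grip_force: 30.0
```

Contact again. I'll release, retreat and look.

arm_command --pt "0 0 0 0 0.65" --pt "0 0 0 0 0.65" --pt "0 0 0 0 0.65" --pt "0 0 0 0 0.65"

```text
t: 22.0
eef_pos: [518.4, 134.8, 15.5]
tcp_rot: [3.142, 0.0, 1.49]
ft_force: [-0.2, 1.3, -0.5]
opening: 0.622
grip_force: 0.0
```

arm_command --pt "0 0 -20 0 0.65" --pt "0 0 -60 0 0.65" --pt "0 0 -105 0 0.65" --pt "0 0 -150 0 0.65" --pt "0 0 -180 0 0.65"

```text
t: 22.5
eef_pos: [518.8, 134.9, 198.7]
tcp_rot: [3.139, -0.001, 1.49]
ft_force: [0.6, -0.2, 0.4]
opening: 0.651
grip_force: 0.0
```

arm_command --pt "-45 0 0 0 0.65" --pt "-90 0 0 0 0.65" --pt "-120 0 0 0 0.65" --pt "-120 0 0 0 0.65" --pt "-120 0 0 0 0.65"

```text
t: 23.0
eef_pos: [508.8, 14.8, 195.6]
tcp_rot: [3.142, -0.0, 1.489]
ft_force: [0.4, 0.6, 0.2]
opening: 0.646
grip_force: 0.0
```

Run:
```python
from h import *
w=cam('wrist'); s=cam('side'); print(env.state()['eef_pos'],env.state()['t'])
for r in reds(w,60): print(r)
b=s['f'][100:310,90:330]
o=np.hstack([cv2.resize(b,(440,384),interpolation=cv2.INTER_CUBIC),w['f'][:,80:440]])
cv2.imwrite('pics/fin.png',o[:,:,::-1])
```

```text
[508.80469226  15.83212012 195.553423  ] 23.1
(array([253.5,  61.2]), [238, 45, 32, 34, 830], array([518.2, 134.4,  60. ]))
(array([316.2, 314.9]), [310, 314, 12, 3, 31], array([ 570.1, -151.3,   60. ]))
```

View pics/fin.png

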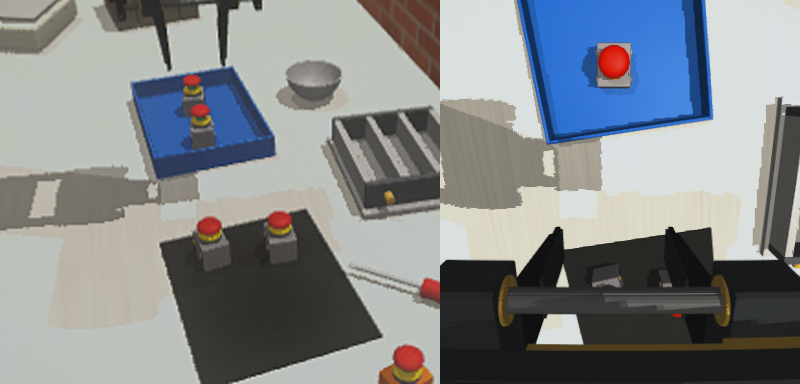

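Both clogged buttons stand upright in the tray, and B and C stand on the mat. I'll check by head height that B and C are in, and A and D out.

Run:
```python
from h import *
t=cam('top');s=cam('side')
def ray(c,p):
    a=pix2w(c,*p,0);o=c['W'][:3,3];d=a-o;return o,d/np.linalg.norm(d)
R1=[ray(t,r[0]) for r in reds(t,60)];R2=[ray(s,r[0]) for r in reds(s,60)]
for a in R1:
  for b in R2:
    A=np.zeros((3,3));v=np.zeros(3)
    for o,d in (a,b): P=np.eye(3)-np.outer(d,d);A+=P;v+=P@o
    x=np.linalg.solve(A,v);e=max(np.linalg.norm((np.eye(3)-np.outer(d,d))@(x-o)) for o,d in (a,b))
    if e<4 and 30<x[2]<90: print(x.round(1),e.round(1))
```

```text
[ 640.8 -381.5   56.1] 0.9
[ 573.5 -142.9   53.4] 0.8
[518.9 235.5  61.3] 1.0
[ 548.5 -423.7   55.6] 0.9
[ 489.6 -130.9   53.4] 1.0
```

```bash
python3 -c "
from cell import env
print(env.job_done())"
```

```text
the job is handed in; nothing more can be done
None
```

The job is handed in: B and C clicked in and stand on the mat with their heads in, and A and D, both clogged (no click at 8.7 N), stand upright in the blue tray; D's head measured out, while A's was hidden from the top camera, so its height went unmeasured.

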